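# Load a label roll on the unwinder and snap its retaining cap on

### The arm

A 7-joint arm with a two-finger parallel gripper is mounted at the origin on a cart in front of the work surface, level with it; the furniture and walls round the work are solid. World frame = base frame: x ahead of the robot, y to its left, z up, the work surface at z = 0. Lengths are in m, angles in rad, forces in N, time in s.
With the tool pointing down it reaches from about 0.35 to 0.9 m from the base axis. Payload 7.2 kg.
Tool frame: the origin (TCP) lies at the very end of the fingers, on their centre line; the grasp point (between the pads) lies robot.grip_depth behind it (robot.grip_depth is the distance from the TCP to the grasp point, in m); z points along the fingers, y is the line along which they close (so a half turn about z gives the same grasp; the last joint's range is limited). The gripper opens to 88 mm and grips with 3 to 60 N. Pads are 20 mm wide; open, the fingers measure 115 mm over their backs; the gripper's body (75 mm by 178 mm) begins 61 mm behind the grasp point.
Start: joints at [-1.354, 0.411, -0.013, 1.596, 0.006, 1.134, -0.082], TCP at [0.176, 0.6, 0.223] pointing down, gripper open.
Joint ranges: [-2.95, 2.95], [-0.29, 1.99], [-1.47, 1.44], [0.14, 2.54], [-1.03, 4.17], [0.13, 1.85], [-2.86, 2.86]. Speed limits (rad/s): [2.39, 2.39, 3.01, 3.01, 3.14, 3.14, 3.14].

### API

Orientations are given as a unit quaternion [w, x, y, z].
In Python, from station import robot gives the robot as it stands.
- The arm moves only by the shell command python3 -m creep 'ROWS' [OPENING]. ROWS is JSON, a list of rows, each an object with "dp": the shift along the tool's x, y, z normalised to -1 to 1, where 1 is 500 mm, a list of three; "twist": the turn, a rotation vector about the tool's x, y, z normalised to -1 to 1, where 1 is 0.15 rad, a list of three. A call has exactly 10 rows; each row shifts and turns the commanded pose from where the row before left it, along the tool's axes as they then stand; what a row does not reach is not made up. A row lasts 1/10 s, in which the tool goes at most 50 mm and 8.59 degrees, less where a joint would pass 70% of its speed; a pose out of reach is approached as far as the arm can. A call with a number of a shift or a turn outside -1 to 1 is refused whole. A call with a gripper value outside its range is refused whole. OPENING is the closure, from 0 (fully open) to 1 (shut), set as the call begins (- or left out, the last holds). The fingers move at their own pace and stop on an object; the grip force is fixed at half the most. Time passes only in rows, so rows that do not move let the fingers close, or fill a call up. It gives the time, the measured TCP pose, the force, the opening and the grip force at its end, in the units of the state.
- robot.observe(): the state, without advancing time (a new reading comes with each control period).
- robot.camera(name): name is "scene" or "top"; returns (picture, depth): 400x640x3 uint8, blue, green, red; 400x640 float32, m along the optical axis (not along the pixel's ray), 0 where there is no reading.
- robot.get_calibration(name): a dict with "intrinsics" (3x3 intrinsics, pixels), "T" (4x4, takes a point from camera to world coordinates). Camera axes: x right, y down, z forward; pixel columns grow to the right and rows downward; lengths in m; the calibration is good to about 2 mm. A picture is of the moment at which its call begins. get_calibration takes no time and is no camera call.
- robot.close_job(): hands the job in; it is judged then, once.
Trained networks look in the newest picture that a camera, given by its name, has taken for a name from the list of things; names that differ only in an ending like _2 or _b are one class to them, and where a whole thing is asked for, a point or a joint stands for the part that bears it (a point fixed in the world has none). Each returns a list of dicts, best first, with "p" (0 to 1); they miss things now and then, are a little off and sometimes report something else, mostly with a low value. They report only what shows in the picture. A call takes as long as a camera call.
- robot.boxes_of(target, camera): "position" ([row, column] in pixels, amid what is visible of it).
The state is a dict: "t": time; "qpos": joint angles; "dq": joint speeds; "tau": joint torques, N m; "eef_pos": TCP position; "tcp_rot": TCP orientation; "contact_force": force on the tool from outside, world axes, zero at the start; "torque": the same for the moment, N m; "grip_width": opening from 0.0 (shut) to 1.0 (fully open); "grip_force": force on a finger pad.
Only numpy, scipy, OpenCV 4.12 (cv2) and the standard library are available. Lean on these libraries where they do the work, as an engineer would, in place of code of your own. Each camera call takes 0.05 s, during which the arm holds its last target. There are 200 camera calls.

### The job

Put the fresh label roll on the empty label unwinder: slide its core down over the upright spindle until the roll lies flat on the round carrier disc, and let go of it. Then set the grey snap cap, flange down, on the stud that stands out above the roll and press it straight down past the click until it is fully home; do not let up after the click, but finish with the gripper still pressing the cap down firmly (about 10 N). Leave the spent core, the stamp, the pen and the small tub where they are.

Things in the scene. Friction and masses are not known exactly. Their poses are not given: they have to be found in the camera images.
- reel_mid (a point): fresh label roll, axis upright on the table: white paper cylinder 60 mm in diameter, 36 mm high, about 120 g, with a brown cardboard core whose straight through-hole is 31 mm wide. This point is its centre, half-way up (18 mm above its underside). z is its axis; either end may go down. Grip it from above across the 60 mm.
- cap_mid (a point): snap cap, flange down on the table: grey plastic, 44 mm high, 60 g; flange 46 mm in diameter and 6 mm high, tapering by 9 mm up into a fluted grip 34 mm in diameter, closed on top. This point is on its axis (z), 22 mm above the underside. Blind bore below, 20 mm deep: mouth 20 mm wide, 16 mm lip at 2 to 4.5 mm up, then 22 mm wide. Grip it from above across the 34 mm grip.
- carrier (a point): label unwinder, fixed: steel base plate 192 x 90 mm with a white carrier disc 66 mm in diameter (top 16 mm above the table) round an upright spindle. This point is on the spindle's axis at the disc's top, where the roll's underside comes to lie. Two guide pins and a peel plate, under 50 mm high, stand 90 to 146 mm from the axis towards the stand's -x (roughly towards the robot).
- shoulder (a point): flat top of the spindle (28 mm in diameter, bevelled edge), on its axis, 38 mm above the disc; the cap's underside comes to lie here. A stud 14 mm in diameter rises 16 mm from it. The cap's lip must go over sprung balls in the stud: about 9 N, building up until the cap's underside is 8 mm above the shoulder; then a click, the balls draw the cap on down, and the force rises again at the shoulder.
- unwinder: the whole label unwinder (fixed); origin on the spindle's axis at table level
- snap_cap: the same snap cap; origin on its axis at the underside
- spent_core: bystander: the empty brown cardboard core of the last roll, a tube 36 mm outside, 31 mm inside, 36 mm high, standing on the table; origin at its underside
- stamp: bystander: black hand stamp, 35 x 46 mm, 100 mm high, standing; origin at its underside
- pen: bystander: marker pen 140 mm long, 17 mm thick, lying; origin at its underside, half-way along
- tub: bystander: small white round tub, 70 mm across, 45 mm high; origin at its underside
- label_reel: the same label roll; origin on its axis at the underside

How it is judged:
On the way, in this order (a step that is already met when the one before it is completed fails the run):
1. the label roll lies flat on the carrier disc, round the spindle, and is let go (horizontal distance between reel_mid and carrier below 0.004 m and z of reel_mid in the frame of carrier between 0.016 and 0.02 m and angle between reel_mid's own z axis and vertical below 0.08 rad and contact force between the fingers and label_reel below 0.1 N and linear speed of label_reel below 0.02 m/s), for 0.2 s.
2. the cap has clicked over the balls onto the stud (horizontal distance between reel_mid and carrier below 0.004 m and z of reel_mid in the frame of carrier between 0.016 and 0.02 m and angle between reel_mid's own z axis and vertical below 0.08 rad and horizontal distance between cap_mid and shoulder below 0.003 m and z of cap_mid in the frame of shoulder between 0.02 and 0.0255 m), for 0.1 s.
At the end, for the whole second after the job is handed in: Roll flat on the carrier disc round the spindle (centre within 4 mm of the axis, height within 2 mm, upright); cap within 3 mm of the axis, underside within 1.5 mm of the shoulder, upright within 0.08 rad; the robot still presses: cap on unwinder over 5 N, gripper on cap over 3 N (horizontal distance between reel_mid and carrier below 0.004 m and z of reel_mid in the frame of carrier between 0.016 and 0.02 m and angle between each of reel_mid, cap_mid's own z axis and vertical below 0.08 rad and horizontal distance between cap_mid and shoulder below 0.003 m and z of cap_mid in the frame of shoulder between 0.02 and 0.0235 m and contact force between snap_cap and unwinder above 5 N and contact force between any of the fingers, the arm and snap_cap above 3 N); the arm keeps its last pose, push and grip.
It fails at once if the spent core, stamp, pen or tub is shifted by more than 3 cm (distance of any of spent_core, stamp, pen, tub from where it was at the start of the episode above 0.03 m).
It also fails if it takes over 61 s, if anything falls off the work surface, if the arm or the gripper's body presses on something with over 40 N, if the wrist force passes 120 N, or if a joint passes its speed limit or range.

## Working session

There is one attempt and no reset: what is moved stays moved. The work goes in short steps, Python scripts to look and compute and a shell command to move; the robot and the scene stay as the last step left them, time stands still between calls to the robot, and variables do not carry over. Pictures are saved under pics/ and viewed, at most 12 in all, crops included, and the job is handed in when it is done.

```bash
mkdir -p pics; cat > h.py <<'E'
import numpy as np, cv2
from station import robot
def ray(cam,rc):
    c=robot.get_calibration(cam);K=np.array(c["intrinsics"]);T=np.array(c["T"])
    d=np.linalg.inv(K)@[rc[1],rc[0],1.0]
    return T[:3,3],T[:3,:3]@d
def cloud(cam,D):
    c=robot.get_calibration(cam);K=np.array(c["intrinsics"]);T=np.array(c["T"])
    v,u=np.mgrid[:D.shape[0],:D.shape[1]]
    P=np.stack([(u-K[0,2])/K[0,0]*D,(v-K[1,2])/K[1,1]*D,D],-1)
    return P@T[:3,:3].T+T[:3,3]
E
python3 - <<'E'
from h import *
print(robot.observe(), robot.grip_depth)
for c in("scene","top"):
    im,D=robot.camera(c);cv2.imwrite(f"pics/{c}0.png",im);np.save(f"{c}0.npy",D)
    P=cloud(c,D)
    print(c,np.array(robot.get_calibration(c)["T"]).round(3).tolist(),np.array(robot.get_calibration(c)["intrinsics"]).tolist())
    for n in ["label_reel","snap_cap","unwinder","shoulder","carrier","reel_mid","cap_mid","spent_core","stamp","pen","tub"]:
        for b in robot.boxes_of(n,c)[:2]:
            r,q=[int(round(x)) for x in b["position"]]
            print(n,round(b["p"],2),r,q,P[r,q].round(4),D[r,q])
E
```

```text
{'t': 0.0, 'qpos': array([-1.3541653 ,  0.41187709, -0.01268844,  1.5970001 ,  0.00560947,
        1.13431304, -0.08221221]), 'dq': array([ 0.00075648,  0.00092623, -0.00077558,  0.0016769 ,  0.00072597,
       -0.00029109, -0.00128693]), 'tau': array([-2.05723865e-05, -5.87962246e+01,  6.41661622e-01, -2.91067207e+01,
       -5.39012044e-02,  1.86784723e-02,  1.52492848e-04]), 'eef_pos': array([0.17554081, 0.59933337, 0.22184142]), 'tcp_rot': array([-4.68004268e-05,  1.41937214e-01,  9.89875354e-01, -7.79597263e-04]), 'contact_force': array([-0.05636497, -0.29378927,  0.47172192]), 'torque': array([-0.00069214, -0.04070355, -0.00208957]), 'grip_force': 0.0, 'grip_width': 0.9996336610449209} 0.0187
scene [[0.596, -0.497, 0.631, -0.2], [-0.803, -0.384, 0.456, -0.573], [0.016, -0.778, -0.628, 0.828], [0.0, 0.0, 0.0, 1.0]] [[470.1099180215669, 0.0, 315.55854980140793], [0.0, 470.1099180215669, 195.7058704526188], [0.0, 0.0, 1.0]]
label_reel 0.69 186 208 [0.4496 0.2611 0.0351] 1.2882208
snap_cap 0.9 269 351 [ 0.437  -0.2154  0.0308] 1.0658741
snap_cap 0.57 185 209 [0.455  0.2631 0.0344] 
[... 694 characters left out ...]
02343, 0.0, 314.87612808660305], [0.0, 497.4111041402343, 206.70321909416396], [0.0, 0.0, 1.0]]
label_reel 0.52 245 223 [ 0.4804  0.2832 -0.0021] 1.5016364
snap_cap 0.6 249 389 [ 0.4519 -0.2101  0.045 ] 1.452486
unwinder 0.62 225 302 [0.5327 0.0428 0.0075] 1.4982132
shoulder 0.6 224 305 [0.5351 0.0336 0.013 ] 1.4929563
carrier 0.62 227 302 [0.5268 0.043  0.0067] 1.498265
reel_mid 0.53 245 222 [0.4801 0.2845 0.0068] 1.4927864
cap_mid 0.47 247 388 [ 0.4579 -0.2077  0.0429] 1.4551862
spent_core 0.53 183 270 [0.6647 0.1371 0.0008] 1.5190166
stamp 0.64 171 372 [ 0.6747 -0.1641  0.0985] 1.4234583
pen 0.52 201 217 [0.6124 0.2964 0.0161] 1.4978658
tub 0.72 176 412 [ 0.6715 -0.2958  0.0086] 1.5127064
```

```bash
python3 - <<'E'
import cv2
a=cv2.imread("pics/scene0.png")[130:310,170:470];b=cv2.imread("pics/top0.png")[130:290,190:450]
cv2.imwrite("pics/a.png",cv2.resize(a,(800,480),interpolation=2));cv2.imwrite("pics/b.png",cv2.resize(b,(780,480),interpolation=2))
E
```

```text
(no output)
```

View pics/a.png

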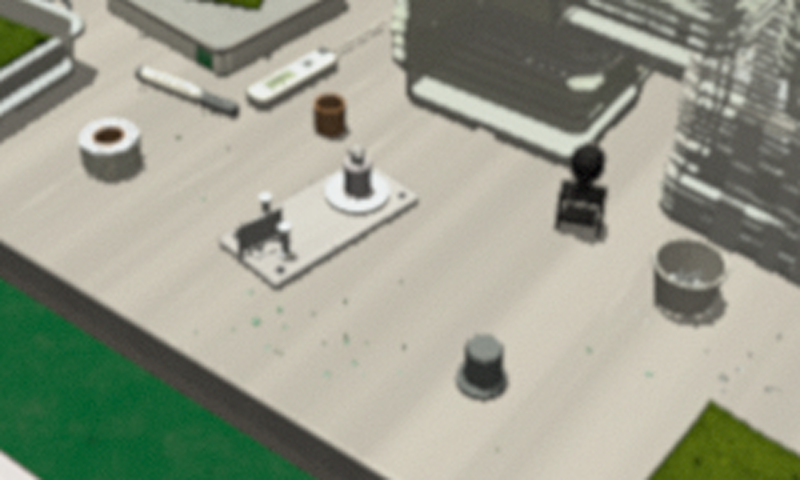

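View pics/b.png

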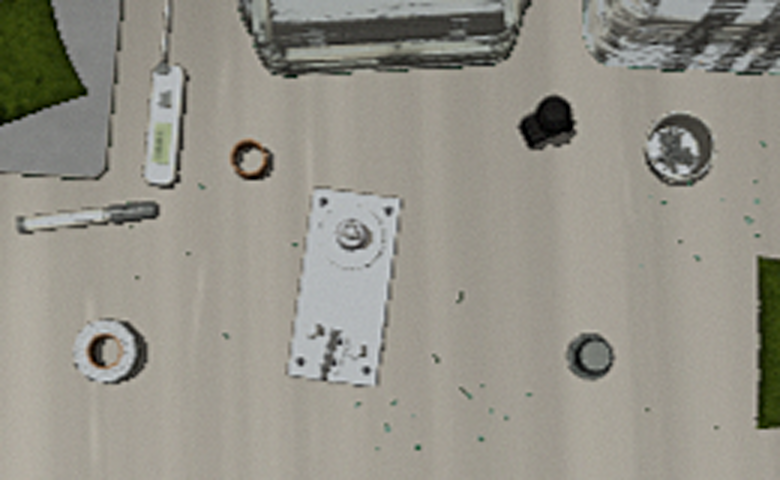

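The scene view shows the roll at (186,211), cap at (268,351) and spindle at (197,304). The top view has the roll at (247,226), spindle at (208,307) and cap at (249,387). The networks' unwinder point lies amid the plate, not at the spindle, so I measure the spindle from the depth readings and pictures.

```bash
python3 - <<'E'
from h import *
from scipy.optimize import least_squares
app={"reel":((.46,.27),.05,(.028,.045),.030),"cap":((.448,-.21),.04,(.037,.052),.017),"disc":((.56,.03),.05,(.011,.021),.033),"spin":((.56,.03),.03,(.047,.08),.014)}
def tri(a,b):
    (o1,d1),(o2,d2)=ray("scene",a),ray("top",b)
    s=np.linalg.lstsq(np.c_[d1,-d2],o2-o1,rcond=None)[0]
    p,q=o1+s[0]*d1,o2+s[1]*d2
    return ((p+q)/2).round(4),round(np.linalg.norm(p-q),4)
def crop2s(x,y):return (130+y*.375,170+x*.375)
def crop2t(x,y):return (130+y/3,190+x/3)
t={"reel":tri(crop2s(109,134),crop2t(106,352)),"cap":tri(crop2s(486,348),crop2t(595,356)),"stud":tri(crop2s(356,153),crop2t(353,231)),"disc":tri(crop2s(358,190),crop2t(353,238))}
print("tri",t)
key={"reel":"reel","cap":"cap","disc":"disc","spin":"stud"}
for c in("scene","top"):
    P=cloud(c,np.load(c+"0.npy"))
    for n,(_,r,(z0,z1),R) in app.items():
        xy=t[key[n]][0][:2]
        m=(np.hypot(P[...,0]-xy[0],P[...,1]-xy[1])<r)&(P[...,2]>z0)&(P[...,2]<z1)
        Q=P[m]
        if len(Q)<8: print(c,n,len(Q));continue
        e=[(np.percentile(Q[:,i],3)+np.percentile(Q[:,i],97))/2 for i in(0,1)]
        w=[np.percentile(Q[:,i],97)-np.percentile(Q[:,i],3) for i in(0,1)]
        print(c,n,len(Q),"mean",Q.mean(0).round(4),"mid",np.round(e,4),"w",np.round(w,3))
E
```

```text
tri {'reel': (array([0.4709, 0.2698, 0.0382]), np.float64(0.0025)), 'cap': (array([ 0.4527, -0.2084,  0.0408]), np.float64(0.001)), 'stud': (array([0.5785, 0.0259, 0.0634]), np.float64(0.0065)), 'disc': (array([0.5778, 0.0253, 0.0163]), np.float64(0.0027))}
scene reel 250 mean [0.4678 0.271  0.0343] mid [0.4688 0.2734] w [0.054 0.057]
scene cap 140 mean [ 0.449  -0.2071  0.0423] mid [ 0.4498 -0.2066] w [0.028 0.029]
scene disc 294 mean [0.5713 0.0224 0.0148] mid [0.5749 0.0251] w [0.073 0.069]
scene spin 88 mean [0.5738 0.0267 0.0573] mid [0.5746 0.028 ] w [0.021 0.023]
top reel 256 mean [0.4748 0.272  0.0362] mid [0.4745 0.2719] w [0.055 0.056]
top cap 103 mean [ 0.4554 -0.2063  0.0439] mid [ 0.4551 -0.2071] w [0.029 0.03 ]
top disc 465 mean [0.5784 0.0273 0.0151] mid [0.5768 0.0268] w [0.083 0.078]
top spin 69 mean [0.5805 0.0281 0.0593] mid [0.5816 0.0285] w [0.024 0.023]
```

```bash
cat >> h.py <<'E'
from scipy.spatial.transform import Rotation as Ro
def to(x,y,z):
    s=robot.observe();q=s["tcp_rot"];R=Ro.from_quat([q[1],q[2],q[3],q[0]])
    d=np.array([x,y,z])-s["eef_pos"]
    tilt=R.inv().as_matrix()@[0,0,-1]
    print("t",round(s["t"],2),"at",s["eef_pos"].round(4),"total dp",(R.inv().apply(d)/.5).round(4),"rows>=",np.linalg.norm(d)/.05,"tilt fix twist",(np.cross([0,0,1],tilt)/.15).round(3),"ytool",R.as_matrix()[:,1].round(3),"F",s["contact_force"].round(2),"w",round(s["grip_width"],3),"gf",s["grip_force"])
E
python3 -c "
from h import *
to(.471,.2715,.12)"
```

```text
t 1.2 at [0.1756 0.5998 0.2227] total dp [-0.7515 -0.4642  0.2053] rows>= 9.068498903024713 tilt fix twist [ 0. -0.  0.] ytool [0.281 0.96  0.   ] F [ 0.6  -0.42  0.29] w 0.999 gf 0.0
```

```bash
python3 -m creep '[{"dp":[-0.075,-0.0464,0.0205],"twist":[0,0,0]},{"dp":[-0.075,-0.0464,0.0205],"twist":[0,0,0]},{"dp":[-0.075,-0.0464,0.0205],"twist":[0,0,0]},{"dp":[-0.075,-0.0464,0.0205],"twist":[0,0,0]},{"dp":[-0.075,-0.0464,0.0205],"twist":[0,0,0]},{"dp":[-0.075,-0.0464,0.0205],"twist":[0,0,0]},{"dp":[-0.075,-0.0464,0.0205],"twist":[0,0,0]},{"dp":[-0.075,-0.0464,0.0205],"twist":[0,0,0]},{"dp":[-0.075,-0.0464,0.0205],"twist":[0,0,0]},{"dp":[-0.075,-0.0464,0.0205],"twist":[0,0,0]}]' 0; python3 -c "
from h import *
to(.471,.2715,.009)"
```

```text
t: 2.2
eef_pos: [0.4715, 0.2705, 0.12]
tcp_rot: [0.0, 0.142, 0.99, 0.0]
contact_force: [1.3, 1.7, 0.3]
grip_width: 0.997
grip_force: 0.0
t 2.2 at [0.4715 0.2705 0.12  ] total dp [0.0015 0.0014 0.2221] rows>= 2.221042982455904 tilt fix twist [ 0.004  0.003 -0.   ] ytool [0.281 0.96  0.001] F [1.25 1.68 0.26] w 0.997 gf 0.0
```

```bash
Z='0'; python3 -m creep '[{"dp":[0.0015,0.0014,0.05],"twist":[0,0,0]},{"dp":[0,0,0.06],"twist":[0,0,0]},{"dp":[0,0,0.06],"twist":[0,0,0]},{"dp":[0,0,0.04],"twist":[0,0,0]},{"dp":[0,0,0.01],"twist":[0,0,0]},{"dp":[0,0,0],"twist":[0,0,0]},{"dp":[0,0,0],"twist":[0,0,0]},{"dp":[0,0,0],"twist":[0,0,0]},{"dp":[0,0,0],"twist":[0,0,0]},{"dp":[0,0,0],"twist":[0,0,0]}]' 0; python3 - <<'E'
from h import *
im,D=robot.camera("scene");cv2.imwrite("pics/c.png",cv2.resize(im[120:240,130:290],(800,600),interpolation=2))
E
```

```text
t: 3.2
eef_pos: [0.4702, 0.273, 0.0109]
tcp_rot: [0.0, 0.142, 0.99, 0.0]
contact_force: [-0.2, 0.7, 0.6]
grip_width: 0.994
grip_force: 0.0
```

View pics/c.png

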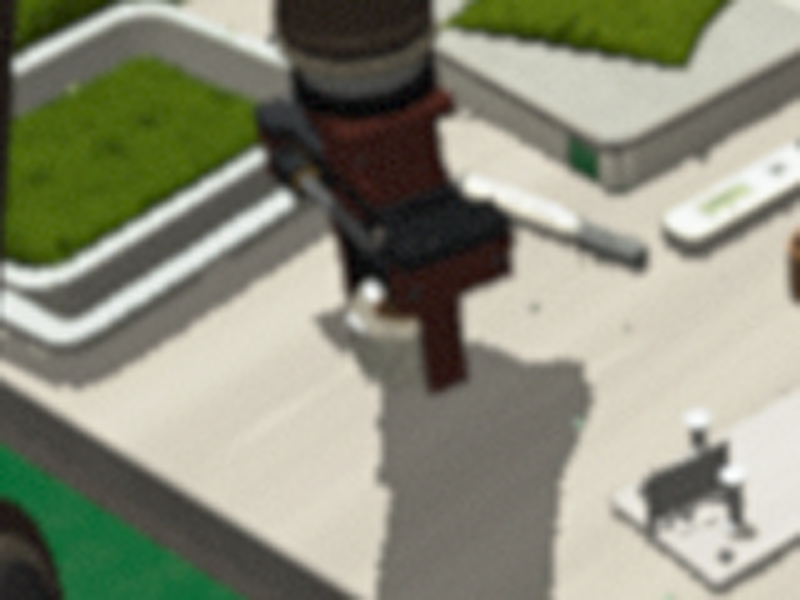

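The fingers straddle the roll: near finger at crop (445,380), roll between the fingers around (380,310). Closing.

```bash
python3 -m creep '[{"dp":[0,0,0],"twist":[0,0,0]},{"dp":[0,0,0],"twist":[0,0,0]},{"dp":[0,0,0],"twist":[0,0,0]},{"dp":[0,0,0],"twist":[0,0,0]},{"dp":[0,0,0],"twist":[0,0,0]},{"dp":[0,0,0],"twist":[0,0,0]},{"dp":[0,0,0],"twist":[0,0,0]},{"dp":[0,0,0],"twist":[0,0,0]},{"dp":[0,0,0],"twist":[0,0,0]},{"dp":[0,0,0],"twist":[0,0,0]}]' 1; python3 -c "
from h import *
to(.5775,.027,.14)"
```

```text
t: 4.25
eef_pos: [0.4698, 0.2727, 0.0101]
tcp_rot: [-0.0, 0.142, 0.99, -0.0]
contact_force: [0.1, 0.0, -0.3]
grip_width: 0.68
grip_force: 30.0
t 4.25 at [0.4698 0.2727 0.0101] total dp [-0.3448 -0.4111 -0.2598] rows>= 5.960889392973107 tilt fix twist [-0. -0.  0.] ytool [ 0.281  0.96  -0.   ] F [ 0.14  0.04 -0.27] w 0.68 gf 29.999639180023223
```

```bash
python3 -m creep '[{"dp":[0,0,0],"twist":[0,0,0.5]},{"dp":[0,0,0],"twist":[0,0,1]},{"dp":[0,0,0],"twist":[0,0,1]},{"dp":[0,0,0],"twist":[0,0,1]},{"dp":[0,0,0],"twist":[0,0,1]},{"dp":[0,0,0],"twist":[0,0,1]},{"dp":[0,0,0],"twist":[0,0,1]},{"dp":[0,0,0],"twist":[0,0,1]},{"dp":[0,0,0],"twist":[0,0,1]},{"dp":[0,0,0],"twist":[0,0,1]}]' 0; python3 -m creep '[{"dp":[0,0,0],"twist":[0,0,0]},{"dp":[0,0,0],"twist":[0,0,0]},{"dp":[0,0,0],"twist":[0,0,0]},{"dp":[0,0,0],"twist":[0,0,0]},{"dp":[0,0,0],"twist":[0,0,0]},{"dp":[0,0,0],"twist":[0,0,0]},{"dp":[0,0,0],"twist":[0,0,0]},{"dp":[0,0,0],"twist":[0,0,0]},{"dp":[0,0,0],"twist":[0,0,0]},{"dp":[0,0,0],"twist":[0,0,0]}]' 1; python3 -c "
from h import *
print(robot.observe()['qpos'].round(2))
to(.4698,.2727,.12)"
```

```text
t: 5.25
eef_pos: [0.4698, 0.2727, 0.0102]
tcp_rot: [-0.0, 0.756, 0.654, 0.0]
contact_force: [-0.6, 0.1, 0.0]
grip_width: 1.004
grip_force: 0.0
t: 6.25
eef_pos: [0.4699, 0.2726, 0.0102]
tcp_rot: [0.0, 0.755, 0.656, 0.0]
contact_force: [1.1, -0.3, 1.0]
grip_width: 0.693
grip_force: 30.0
[-0.98  0.6   0.48  2.   -0.45  0.65 -0.34]
t 6.25 at [0.4699 0.2726 0.0102] total dp [ 2.000e-04 -2.000e-04 -2.196e-01] rows>= 2.195943868508383 tilt fix twist [ 0.001  0.    -0.   ] ytool [ 0.99  -0.139  0.   ] F [ 1.05 -0.31  1.02] w 0.693 gf 30.000147437676787
```

```bash
python3 -c "
from h import *
to(.5767,.0277,.10)"; python3 -m creep '[{"dp":[0,0,-0.05],"twist":[0,0,0]},{"dp":[0,0,-0.09],"twist":[0,0,0]},{"dp":[0,0,-0.08],"twist":[0,0,0]},{"dp":[0,0,0],"twist":[0,0,0]},{"dp":[0,0,0],"twist":[0,0,0]},{"dp":[0,0,0],"twist":[0,0,0]},{"dp":[0,0,0],"twist":[0,0,0]},{"dp":[0,0,0],"twist":[0,0,0]},{"dp":[0,0,0],"twist":[0,0,0]},{"dp":[0,0,0],"twist":[0,0,0]}]' ; python3 -c "
from h import *
to(.5767,.0277,.10)"
```

```text
t 6.25 at [0.4699 0.2726 0.0102] total dp [-0.4554  0.2794 -0.1795] rows>= 5.636676665085388 tilt fix twist [ 0.001  0.    -0.   ] ytool [ 0.99  -0.139  0.   ] F [ 1.05 -0.31  1.02] w 0.693 gf 30.000147437676787
t: 7.25
eef_pos: [0.4697, 0.2725, 0.1197]
tcp_rot: [0.0, 0.755, 0.656, -0.0]
contact_force: [0.0, 0.6, -0.8]
grip_width: 0.693
grip_force: 30.0
t 7.25 at [0.4697 0.2725 0.1197] total dp [-0.4552  0.2798  0.0396] rows>= 5.357859421384896 tilt fix twist [-0.002  0.004  0.   ] ytool [ 0.99  -0.139 -0.   ] F [ 0.02  0.63 -0.78] w 0.693 gf 29.999762596562505
```

```bash
python3 -m creep '[{"dp":[-0.057,0.035,0],"twist":[0,0,0]},{"dp":[-0.057,0.035,0],"twist":[0,0,0]},{"dp":[-0.057,0.035,0],"twist":[0,0,0]},{"dp":[-0.057,0.035,0],"twist":[0,0,0]},{"dp":[-0.057,0.035,0],"twist":[0,0,0]},{"dp":[-0.057,0.035,0],"twist":[0,0,0]},{"dp":[-0.057,0.035,0],"twist":[0,0,0]},{"dp":[-0.056,0.035,0],"twist":[0,0,0]},{"dp":[0,0,0],"twist":[0,0,0]},{"dp":[0,0,0],"twist":[0,0,0]}]' ; python3 - <<'E'
from h import *
to(.5767,.0277,.10)
im,D=robot.camera("scene");np.save("s1.npy",D);cv2.imwrite("pics/s1.png",im);cv2.imwrite("pics/d.png",cv2.resize(im[130:250,230:390],(800,600),interpolation=2))
im,D=robot.camera("top");np.save("t1.npy",D);cv2.imwrite("pics/t1.png",im)
E
```

```text
t: 8.25
eef_pos: [0.5769, 0.0272, 0.1199]
tcp_rot: [-0.0, 0.755, 0.656, -0.0]
contact_force: [-0.3, 0.6, -1.5]
grip_width: 0.693
grip_force: 30.0
t 8.25 at [0.5769 0.0272 0.1199] total dp [ 0.0009 -0.0005  0.0398] rows>= 0.3979756157969544 tilt fix twist [-0.003  0.001  0.   ] ytool [ 0.99  -0.141 -0.   ] F [-0.27  0.63 -1.45] w 0.693 gf 29.99988293275237
```

View pics/d.png

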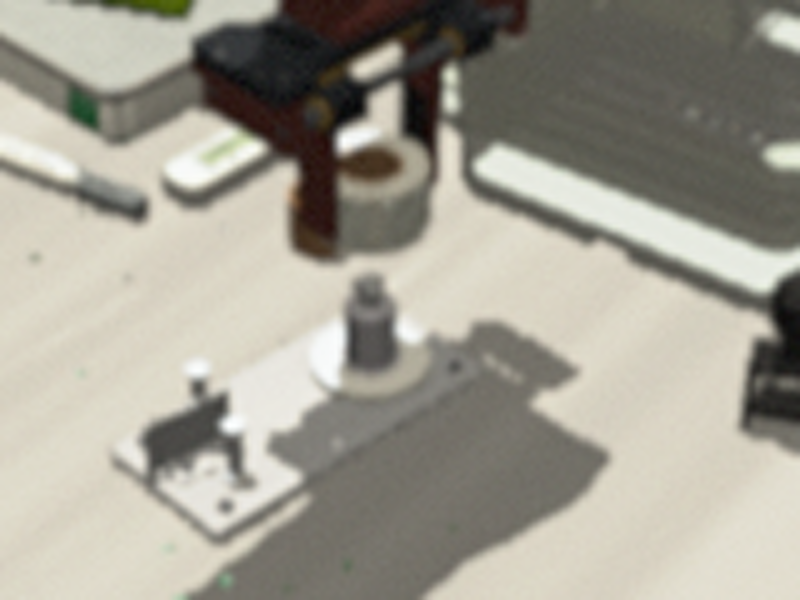

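The roll hangs right above the spindle: roll's right edge at crop column 430, hence its centre about 370; spindle at column 371. I check this with a projection model.

```bash
python3 - <<'E'
from h import *
c=robot.get_calibration("scene");K=np.array(c["intrinsics"]);T=np.array(c["T"]);Ti=np.linalg.inv(T)
a=np.linspace(0,2*np.pi,720)
def circ(x,y,z,r):
    p=np.c_[x+r*np.cos(a),y+r*np.sin(a),0*a+z]@Ti[:3,:3].T+Ti[:3,3]
    u=p@K.T;u=u[:,:2]/u[:,2:];u=(u-[230,130]+.5)*5;return u
def ext(u):return "L %.0f R %.0f T %.0f B %.0f"%(u[:,0].min(),u[:,0].max(),u[:,1].min(),u[:,1].max())
x,y=.5769,.0272
print("roll top",ext(circ(x,y,.146,.03)),"bot",ext(circ(x,y,.110,.03)),"hole",ext(circ(x,y,.146,.0155)))
print("disc",ext(circ(x,y,.016,.033)),"shoulder",ext(circ(x,y,.054,.014)),"stud",ext(circ(x,y,.07,.007)))
print("px per mm x,y",(circ(x+.001,y,.07,.007)-circ(x,y,.07,.007)).mean(0),(circ(x,y+.001,.07,.007)-circ(x,y,.07,.007)).mean(0))
im=cv2.imread("pics/s1.png");big=cv2.resize(im[130:250,230:390],(800,600),interpolation=2)
for z,r,col in((.146,.03,(0,0,255)),(.110,.03,(0,0,255)),(.146,.0155,(0,255,255)),(.016,.033,(255,0,0)),(.054,.014,(0,255,0)),(.07,.007,(255,0,255))):
    cv2.polylines(big,[circ(x,y,z,r).round().astype(int)],True,col,1)
cv2.imwrite("pics/e.png",cv2.resize(big[120:420,240:480],(640,800))[:600] if 0 else cv2.resize(big[120:420,250:470],(440,600)))
E
```

```text
roll top L 313 R 432 T 128 B 195 bot L 314 R 431 T 185 B 253 hole L 342 R 403 T 144 B 179
disc L 311 R 433 T 320 B 398 shoulder L 346 R 399 T 287 B 320 stud L 359 R 386 T 271 B 288
px per mm x,y [ 1.15822315 -0.91625492] [-1.50032918 -0.70913919]
```

View pics/e.png

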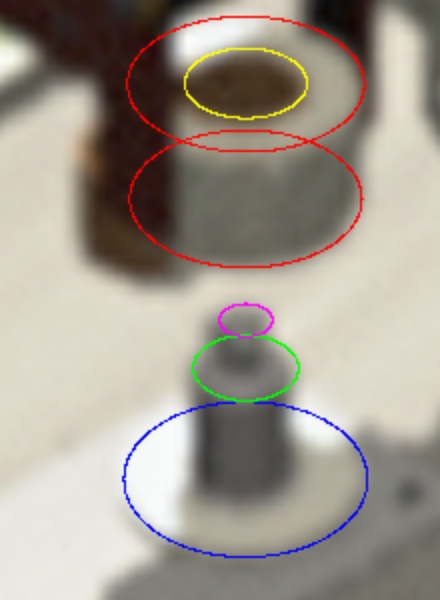

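```bash
python3 -m creep '[{"dp":[0,0,0.03],"twist":[0,0,0]},{"dp":[0,0,0.03],"twist":[0,0,0]},{"dp":[0,0,0.03],"twist":[0,0,0]},{"dp":[0,0,0.012],"twist":[0,0,0]},{"dp":[0,0,0.002],"twist":[0,0,0]},{"dp":[0,0,0.002],"twist":[0,0,0]},{"dp":[0,0,0.002],"twist":[0,0,0]},{"dp":[0,0,0.002],"twist":[0,0,0]},{"dp":[0,0,0.002],"twist":[0,0,0]},{"dp":[0,0,0.002],"twist":[0,0,0]}]'; python3 -m creep '[{"dp":[0,0,0.001],"twist":[0,0,0]},{"dp":[0,0,0.001],"twist":[0,0,0]},{"dp":[0,0,0.001],"twist":[0,0,0]},{"dp":[0,0,0.001],"twist":[0,0,0]},{"dp":[0,0,0.001],"twist":[0,0,0]},{"dp":[0,0,0.001],"twist":[0,0,0]},{"dp":[0,0,0.001],"twist":[0,0,0]},{"dp":[0,0,0.001],"twist":[0,0,0]},{"dp":[0,0,0.001],"twist":[0,0,0]},{"dp":[0,0,0],"twist":[0,0,0]}]'; python3 -c "
from h import *
o=robot.observe();print(o['torque'])"
```

```text
t: 9.35
eef_pos: [0.5773, 0.0281, 0.0634]
tcp_rot: [0.0, 0.755, 0.656, 0.0]
contact_force: [1.4, 1.3, -0.0]
grip_width: 0.69
grip_force: 30.0
t: 10.35
eef_pos: [0.5775, 0.0279, 0.0605]
tcp_rot: [-0.0, 0.755, 0.656, 0.001]
contact_force: [-4.6, -0.0, 18.9]
grip_width: 0.699
grip_force: 30.0
[0.16967815 0.91021794 0.06253819]
```

```bash
python3 -m creep '[{"dp":[0,0,-0.004],"twist":[0,0,0]},{"dp":[0,0,0],"twist":[0,0,0]},{"dp":[0,-0.0024,0],"twist":[0,0,0]},{"dp":[0,0,0],"twist":[0,0,0]},{"dp":[0,0,0.001],"twist":[0,0,0]},{"dp":[0,0,0.001],"twist":[0,0,0]},{"dp":[0,0,0.001],"twist":[0,0,0]},{"dp":[0,0,0.001],"twist":[0,0,0]},{"dp":[0,0,0.001],"twist":[0,0,0]},{"dp":[0,0,0],"twist":[0,0,0]}]'; python3 -c "
from h import *
o=robot.observe();print(o['torque'])"
```

```text
t: 11.35
eef_pos: [0.5773, 0.0279, 0.0604]
tcp_rot: [0.001, 0.755, 0.656, 0.002]
contact_force: [-1.9, 0.8, 23.1]
grip_width: 0.693
grip_force: 30.0
[ 0.05995994  0.16839052 -0.00573208]
```

```bash
python3 - <<'E'
from h import *
to(.5773,.0279,.0604)
im,D=robot.camera("scene");cv2.imwrite("pics/s2.png",im)
c=robot.get_calibration("scene");K=np.array(c["intrinsics"]);Ti=np.linalg.inv(np.array(c["T"]));a=np.linspace(0,2*np.pi,720)
def circ(x,y,z,r):
    p=np.c_[x+r*np.cos(a),y+r*np.sin(a),0*a+z]@Ti[:3,:3].T+Ti[:3,3]
    u=p@K.T;u=u[:,:2]/u[:,2:];return ((u-[270,150]+.5)*10).round().astype(int)
big=cv2.resize(im[150:210,270:350],(800,600),interpolation=2)
for z in(.0504,.0864):cv2.polylines(big,[circ(.5773,.0279,z,.03)],True,(0,0,255),1)
cv2.polylines(big,[circ(.5773,.0279,.07,.007)],True,(255,0,255),1)
cv2.imwrite("pics/f.png",big)
E
```

```text
t 11.35 at [0.5773 0.0279 0.0604] total dp [-0.  0.  0.] rows>= 0.00042910680156909756 tilt fix twist [ 0.02 -0.01  0.  ] ytool [ 0.99  -0.139  0.003] F [-1.86  0.83 23.14] w 0.693 gf 30.007049711421132
```

View pics/f.png

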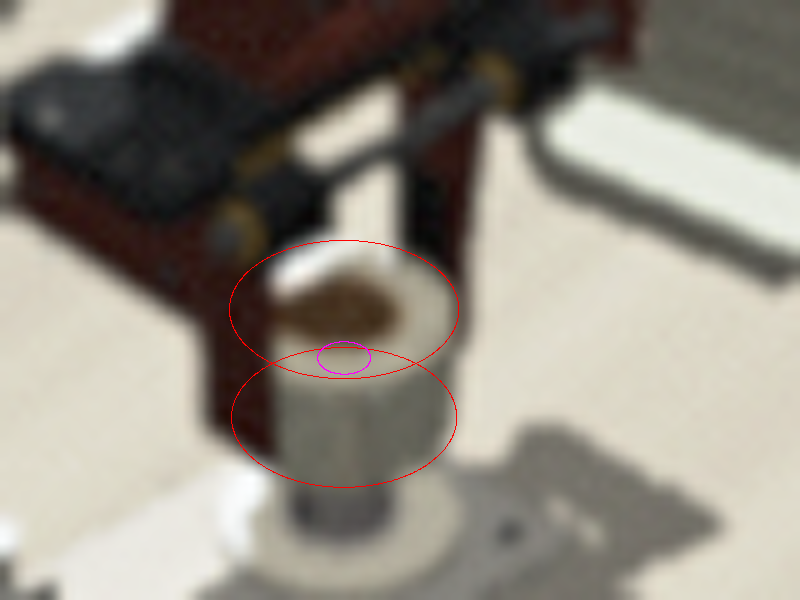

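Hole centre at crop (338,312), stem centre 341, and the underside's right edge 446 against the modelled 457. So the roll has tilted a little, with its lower end towards +y, which means the spindle lies more to +y. I ease up, shift +y and try again.

```bash
python3 -m creep '[{"dp":[0,0,-0.008],"twist":[0,0,0]},{"dp":[0.0015,0,0],"twist":[0,0,0]},{"dp":[0.0015,0,0],"twist":[0,0,0]},{"dp":[0,0,0],"twist":[0,0,0]},{"dp":[0,0,0.001],"twist":[0,0,0]},{"dp":[0,0,0.001],"twist":[0,0,0]},{"dp":[0,0,0.001],"twist":[0,0,0]},{"dp":[0,0,0.001],"twist":[0,0,0]},{"dp":[0,0,0],"twist":[0,0,0]},{"dp":[0,0,0],"twist":[0,0,0]}]';python3 -m creep '[{"dp":[0,0,0.001],"twist":[0,0,0]},{"dp":[0,0,0.001],"twist":[0,0,0]},{"dp":[0,0,0.001],"twist":[0,0,0]},{"dp":[0,0,0.001],"twist":[0,0,0]},{"dp":[0,0,0],"twist":[0,0,0]},{"dp":[0,0,0],"twist":[0,0,0]},{"dp":[0,0,0],"twist":[0,0,0]},{"dp":[0,0,0],"twist":[0,0,0]},{"dp":[0,0,0],"twist":[0,0,0]},{"dp":[0,0,0],"twist":[0,0,0]}]'; python3 -c "
from h import *
o=robot.observe();print(o['torque'])"
```

```text
t: 12.4
eef_pos: [0.5769, 0.0294, 0.0609]
tcp_rot: [0.001, 0.755, 0.656, 0.001]
contact_force: [2.3, 0.2, 9.6]
grip_width: 0.694
grip_force: 30.0
t: 13.4
eef_pos: [0.577, 0.0293, 0.0604]
tcp_rot: [0.0, 0.755, 0.656, 0.001]
contact_force: [-2.7, -1.1, 24.2]
grip_width: 0.692
grip_force: 30.0
[-0.0723806   0.28545172 -0.00308963]
```

```bash
python3 - <<'E'
from h import *
c=robot.get_calibration("scene");K=np.array(c["intrinsics"]);Ti=np.linalg.inv(np.array(c["T"]));a=np.linspace(0,2*np.pi,2000)
def pr(p):
    u=(np.atleast_2d(p)@Ti[:3,:3].T+Ti[:3,3])@K.T;return u[:,:2]/u[:,2:]
def circ(x,y,z,r):return pr(np.c_[x+r*np.cos(a),y+r*np.sin(a),0*a+z])
x,y=.5769,.0272
def edges(prof,off):
    g=np.diff(prof);out=[]
    for i in range(1,len(g)-1):
        if abs(g[i])>8 and abs(g[i])>=abs(g[i-1]) and abs(g[i])>abs(g[i+1]):
            A,B,C=abs(g[i-1]),abs(g[i]),abs(g[i+1]);out.append((round(off+i+.5+.5*(A-C)/(A-2*B+C),2),int(g[i])))
    return out
for f in("scene0","s1"):
    im=cv2.cvtColor(cv2.imread(f"pics/{f}.png"),cv2.COLOR_BGR2GRAY).astype(float)
    print(f)
    for r in(194,196,198,200): print(" stem row",r,edges(im[r,290:322],290))
    for q in(303,304,305): print(" stud col",q,edges(im[178:215,q],178))
    for r in(185,187): print(" stud row",r,edges(im[r,295:313],295))
im=cv2.cvtColor(cv2.imread("pics/s1.png"),cv2.COLOR_BGR2GRAY).astype(float)
for r in(166,168,170,172,174): print("roll row",r,edges(im[r,296:325],296))
for q in(301,304,307,310): print("roll col",q,edges(im[150:190,q],150))
for z in(.03,.04,.05):
    u=circ(x,y,z,.014);print("model stem z",z,u[:,0].min().round(2),u[:,0].max().round(2),"row",u[:,1].mean().round(1))
u=circ(x,y,.07,.007);print("stud top",u.min(0).round(2),u.max(0).round(2))
for z in(.11,.146):
    u=circ(x,y,z,.03);print("roll",z,u.min(0).round(2),u.max(0).round(2))
u=circ(x,y,.11,.03)
for q in(301,304,307,310):print(q,u[np.abs(u[:,0]-q)<.1,1].max().round(2))
E
```

```text
scene0
 stem row 194 [(np.float64(295.14), 12), (np.float64(298.5), -63), (np.float64(305.5), -15), (np.float64(308.64), 65), (np.float64(312.14), -9)]
 stem row 196 [(np.float64(291.86), 12), (np.float64(298.79), -76), (np.float64(301.53), 11), (np.float64(308.46), 72), (np.float64(315.65), -14)]
 stem row 198 [(np.float64(298.77), -76), (np.float64(308.53), 77), (np.float64(319.27), -10)]
 stem row 200 [(np.float64(291.57), 13), (np.float64(298.68), -77), (np.float64(301.38), 10), (np.float64(309.0), 63)]
 stud col 303 [(np.float64(183.54), 9), (np.float64(188.27), -38), (np.float64(191.17), 49), (np.float64(194.0), -44), (np.float64(204.03), 55), (np.float64(208.58), -60), (np.float64(210.58), 38)]
 stud col 304 [(np.float64(183.53), 9), (np.float64(188.56), -47), (np.float64(191.27), 43), (np.float64(194.12), -38), (np.float64(204.22), 63), (np.float64(208.6), -59), (np.float64(210.47), 43)]
 stud col 305 [(np.float64(188.45), -34), (np.float64(191.26), 33), (np.float64(194.04), -33), (np.float64(204.14), 67), (np.float64(208.56), -61), (np.float64(210.55), 44)]
 stud row 185 [(n
[... 2233 characters left out ...]
, -58), (np.float64(165.67), 39), (np.float64(169.65), -22), (np.float64(180.44), 48), (np.float64(184.27), -32)]
roll col 307 [(np.float64(159.45), -34), (np.float64(165.22), 40), (np.float64(168.79), -14), (np.float64(170.57), -15), (np.float64(180.21), 40)]
roll col 310 [(np.float64(157.3), 30), (np.float64(161.07), -17), (np.float64(164.45), 22), (np.float64(168.47), -25), (np.float64(179.33), 42)]
model stem z 0.03 298.78 309.19 row 197.2
model stem z 0.04 298.76 309.22 row 194.3
model stem z 0.05 298.73 309.24 row 191.4
stud top [301.34 183.8 ] [306.65 187.04]
roll 0.11 [292.37 166.43] [315.6  180.16]
roll 0.146 [292.15 155.05] [315.82 168.6 ]
301 179.94
304 180.16
307 179.94
310 179.2
```

```bash
python3 -m creep '[{"dp":[0,0,-0.004],"twist":[0,0,0]},{"dp":[0,0.0006,0],"twist":[0,0,0]},{"dp":[0,0.0006,0],"twist":[0,0,0]},{"dp":[0,0.0006,0],"twist":[0,0,0]},{"dp":[0,0.0006,0],"twist":[0,0,0]},{"dp":[0,0.0006,0],"twist":[0,0,0]},{"dp":[0,0,0],"twist":[0,0,0]},{"dp":[0,0,0],"twist":[0,0,0]},{"dp":[0,0,0],"twist":[0,0,0]},{"dp":[0,0,0],"twist":[0,0,0]}]';python3 -c "
from h import *
o=robot.observe();print(o['torque'],o['eef_pos'])"
```

```text
t: 14.4
eef_pos: [0.577, 0.0294, 0.0608]
tcp_rot: [-0.001, 0.755, 0.656, -0.0]
contact_force: [-1.5, -0.0, 14.6]
grip_width: 0.69
grip_force: 30.0
[0.01784698 0.24410683 0.00239796] [0.57698821 0.02936644 0.06078778]
```

```bash
python3 -m creep '[{"dp":[0,0.001,0],"twist":[0,0,0]},{"dp":[0.001,0.001,0],"twist":[0,0,0]},{"dp":[0.001,0,0],"twist":[0,0,0]},{"dp":[0.001,-0.001,0],"twist":[0,0,0]},{"dp":[0,-0.001,0],"twist":[0,0,0]},{"dp":[-0.001,0,0],"twist":[0,0,0]},{"dp":[-0.001,0.001,0],"twist":[0,0,0]},{"dp":[-0.001,0.001,0],"twist":[0,0,0]},{"dp":[-0.001,0,0],"twist":[0,0,0]},{"dp":[0,0,0],"twist":[0,0,0]}]';python3 - <<'E'
from h import *
o=robot.observe();print(o['torque'],o['eef_pos'])
im,D=robot.camera("scene");cv2.imwrite("pics/s3.png",im)
im,D=robot.camera("top");cv2.imwrite("pics/t3.png",im)
E
```

```text
t: 15.4
eef_pos: [0.5771, 0.0293, 0.0607]
tcp_rot: [-0.001, 0.754, 0.656, -0.001]
contact_force: [-4.2, 0.8, 17.0]
grip_width: 0.692
grip_force: 30.0
[0.35359589 0.85512103 0.05403758] [0.57708071 0.02925094 0.06072497]
```

```bash
python3 -m creep '[{"dp":[0.001,-0.002,-0.004],"twist":[0,0,0]},{"dp":[0,0,0],"twist":[0,0,0]},{"dp":[0,0,0],"twist":[0,0,0]},{"dp":[0,0,0],"twist":[0,0,0]},{"dp":[0,0,0],"twist":[0,0,0]},{"dp":[0,0,0],"twist":[0,0,0]},{"dp":[0,0,0],"twist":[0,0,0]},{"dp":[0,0,0],"twist":[0,0,0]},{"dp":[0,0,0],"twist":[0,0,0]},{"dp":[0,0,0],"twist":[0,0,0]}]' 0;python3 - <<'E'
from h import *
im,D=robot.camera("scene");cv2.imwrite("pics/s4.png",im);cv2.imwrite("pics/g.png",cv2.resize(im[150:225,265:355],(720,600),interpolation=2))
E
```

```text
t: 16.5
eef_pos: [0.5775, 0.0295, 0.0622]
tcp_rot: [0.0, 0.754, 0.656, 0.0]
contact_force: [0.4, 0.9, 0.7]
grip_width: 0.998
grip_force: 0.0
```

View pics/g.png

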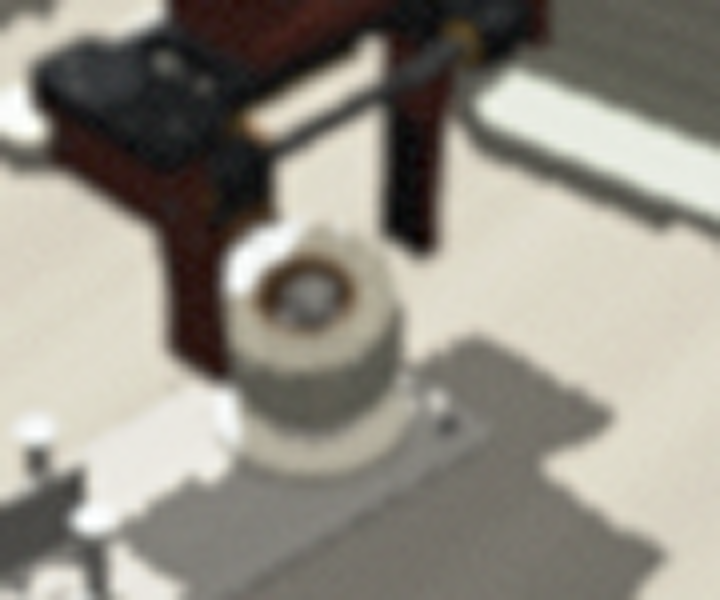

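The roll has dropped most of the way. The shoulder shows inside the core, and the underside (crop row 433) hangs about 12 mm above the disc (disc edge row 475), slightly cocked. I regrip lower down, which levels it, and push down.

```bash
python3 -m creep '[{"dp":[0,0,0.01],"twist":[0,0,0]},{"dp":[0,0,0.015],"twist":[0,0,0]},{"dp":[0,0,0.015],"twist":[0,0,0]},{"dp":[0,0,0.004],"twist":[0,0,0]},{"dp":[0,0,0],"twist":[0,0,0]},{"dp":[0,0,0],"twist":[0,0,0]},{"dp":[0,0,0],"twist":[0,0,0]},{"dp":[0,0,0],"twist":[0,0,0]},{"dp":[0,0,0],"twist":[0,0,0]},{"dp":[0,0,0],"twist":[0,0,0]}]';python3 -m creep '[{"dp":[0,0,0],"twist":[0,0,0]},{"dp":[0,0,0],"twist":[0,0,0]},{"dp":[0,0,0],"twist":[0,0,0]},{"dp":[0,0,0],"twist":[0,0,0]},{"dp":[0,0,0],"twist":[0,0,0]},{"dp":[0,0,0],"twist":[0,0,0]},{"dp":[0,0,0],"twist":[0,0,0]},{"dp":[0,0,0],"twist":[0,0,0]},{"dp":[0,0,0],"twist":[0,0,0]},{"dp":[0,0,0],"twist":[0,0,0]}]' 1
```

```text
t: 17.55
eef_pos: [0.5775, 0.0295, 0.0403]
tcp_rot: [0.0, 0.755, 0.656, 0.0]
contact_force: [0.1, 0.0, -0.9]
grip_width: 0.998
grip_force: 0.0
t: 18.55
eef_pos: [0.5775, 0.0295, 0.0401]
tcp_rot: [-0.0, 0.754, 0.656, 0.0]
contact_force: [0.8, 0.6, -1.6]
grip_width: 0.74
grip_force: 31.2
```

```bash
python3 -m creep '[{"dp":[0,0,0],"twist":[0,0,0]},{"dp":[0,0,0],"twist":[0,0,0]},{"dp":[0,0,0],"twist":[0,0,0]},{"dp":[0,0,0],"twist":[0,0,0]},{"dp":[0,0,0],"twist":[0,0,0]},{"dp":[0,0,-0.03],"twist":[0,0,0]},{"dp":[0,0,-0.04],"twist":[0,0,0]},{"dp":[0,0,-0.04],"twist":[0,0,0]},{"dp":[0,0,0],"twist":[0,0,0]},{"dp":[0,0,0],"twist":[0,0,0]}]' 0;python3 - <<'E'
from h import *
im,D=robot.camera("scene");cv2.imwrite("pics/s5.png",im);cv2.imwrite("pics/i.png",cv2.resize(im[150:225,265:355],(720,600),interpolation=2))
E
```

```text
t: 19.55
eef_pos: [0.5778, 0.0297, 0.0959]
tcp_rot: [0.0, 0.754, 0.656, 0.001]
contact_force: [-0.5, 0.1, 0.1]
grip_width: 1.001
grip_force: 0.0
```

View pics/i.png

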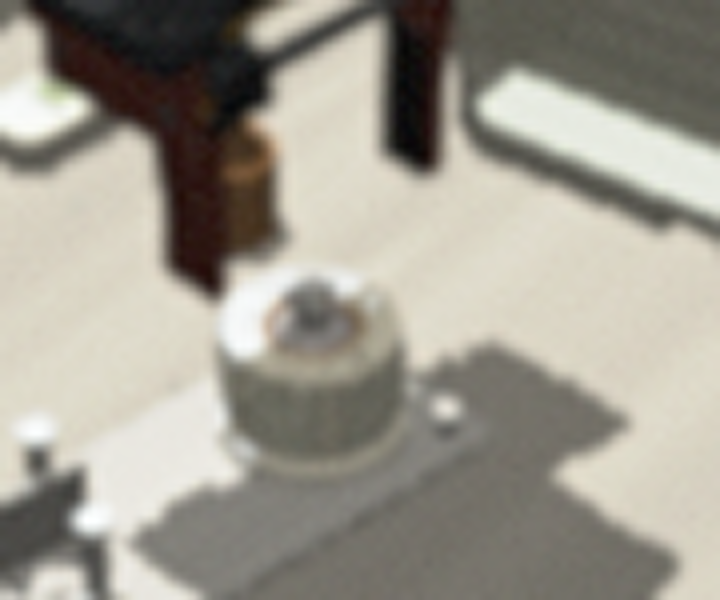

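The roll now lies on the disc: underside at crop row 462, shoulder flush with the roll's top, stud standing out at (312,295). I check its seat by pressing both rim sides lightly with half-closed fingers.

```bash
python3 -m creep '[{"dp":[0,0,0],"twist":[0,0,0]},{"dp":[0,0,0],"twist":[0,0,0]},{"dp":[0,0,0],"twist":[0,0,0]},{"dp":[0,0,0],"twist":[0,0,0]},{"dp":[0,0,0],"twist":[0,0,0]},{"dp":[0,0,0.03],"twist":[0,0,0]},{"dp":[0,0,0.03],"twist":[0,0,0]},{"dp":[0,0,0.015],"twist":[0,0,0]},{"dp":[0,0,0.007],"twist":[0,0,0]},{"dp":[0,0,0],"twist":[0,0,0]}]' 0.5;python3 -m creep '[{"dp":[0,0,0.002],"twist":[0,0,0]},{"dp":[0,0,0.002],"twist":[0,0,0]},{"dp":[0,0,0.002],"twist":[0,0,0]},{"dp":[0,0,0.001],"twist":[0,0,0]},{"dp":[0,0,0.001],"twist":[0,0,0]},{"dp":[0,0,0],"twist":[0,0,0]},{"dp":[0,0,0],"twist":[0,0,0]},{"dp":[0,0,0],"twist":[0,0,0]},{"dp":[0,0,0],"twist":[0,0,0]},{"dp":[0,0,0],"twist":[0,0,0]}]'
```

```text
t: 20.6
eef_pos: [0.577, 0.0292, 0.0534]
tcp_rot: [-0.0, 0.755, 0.656, -0.001]
contact_force: [-0.8, 0.1, 0.7]
grip_width: 0.5
grip_force: 0.0
t: 21.6
eef_pos: [0.5778, 0.0294, 0.0523]
tcp_rot: [-0.0, 0.755, 0.656, 0.001]
contact_force: [-7.0, -0.9, 21.0]
grip_width: 0.499
grip_force: 10.4
```

The roll is seated: contact came at z = 0.052, which is the disc plus 36 mm. On to the cap.

```bash
python3 -m creep '[{"dp":[0,0,-0.04],"twist":[0,0,0]},{"dp":[0,0,-0.07],"twist":[0,0,0]},{"dp":[0,0,-0.07],"twist":[0,0,0]},{"dp":[0,0,0],"twist":[0,0,0]},{"dp":[0,0,0],"twist":[0,0,0]},{"dp":[0,0,0],"twist":[0,0,0]},{"dp":[0,0,0],"twist":[0,0,0]},{"dp":[0,0,0],"twist":[0,0,0]},{"dp":[0,0,0],"twist":[0,0,0]},{"dp":[0,0,0],"twist":[0,0,0]}]' 0;python3 -c "
from h import *
to(.4525,-.2065,.1)"
```

```text
t: 22.6
eef_pos: [0.5773, 0.0293, 0.1398]
tcp_rot: [-0.0, 0.755, 0.656, -0.0]
contact_force: [0.0, 0.1, 0.6]
grip_width: 0.998
grip_force: 0.0
t 22.6 at [0.5773 0.0293 0.1398] total dp [-0.5017 -0.1817  0.0798] rows>= 5.39498231466409 tilt fix twist [-0.004  0.002  0.   ] ytool [ 0.99  -0.139 -0.001] F [0.03 0.15 0.57] w 0.998 gf 0.0
```

```bash
python3 -m creep '[{"dp":[-0.063,-0.0227,0.01],"twist":[0,0,0]},{"dp":[-0.063,-0.0227,0.01],"twist":[0,0,0]},{"dp":[-0.063,-0.0227,0.01],"twist":[0,0,0]},{"dp":[-0.063,-0.0227,0.01],"twist":[0,0,0]},{"dp":[-0.063,-0.0227,0.01],"twist":[0,0,0]},{"dp":[-0.063,-0.0227,0.01],"twist":[0,0,0]},{"dp":[-0.063,-0.0227,0.01],"twist":[0,0,0]},{"dp":[-0.061,-0.0227,0.01],"twist":[0,0,0]},{"dp":[0,0,0],"twist":[0,0,0]},{"dp":[0,0,0],"twist":[0,0,0]}]' 0;python3 - <<'E'
from h import *
to(.4525,-.2065,.017);print(robot.observe()["qpos"].round(2))
im,D=robot.camera("scene");cv2.imwrite("pics/k.png",cv2.resize(im[180:300,270:430],(800,600),interpolation=2))
E
```

```text
t: 23.6
eef_pos: [0.4525, -0.207, 0.1001]
tcp_rot: [-0.0, 0.755, 0.656, 0.0]
contact_force: [0.2, 0.5, 0.5]
grip_width: 1.001
grip_force: 0.0
t 23.6 at [ 0.4525 -0.207   0.1001] total dp [ 0.0009 -0.0002  0.1663] rows>= 1.6626897515676164 tilt fix twist [-0.    -0.001  0.   ] ytool [ 0.99  -0.141 -0.   ] F [0.16 0.54 0.52] w 1.001 gf 0.0
[-0.19  0.4   0.66  2.06 -0.35  0.79  0.54]
```

View pics/k.png

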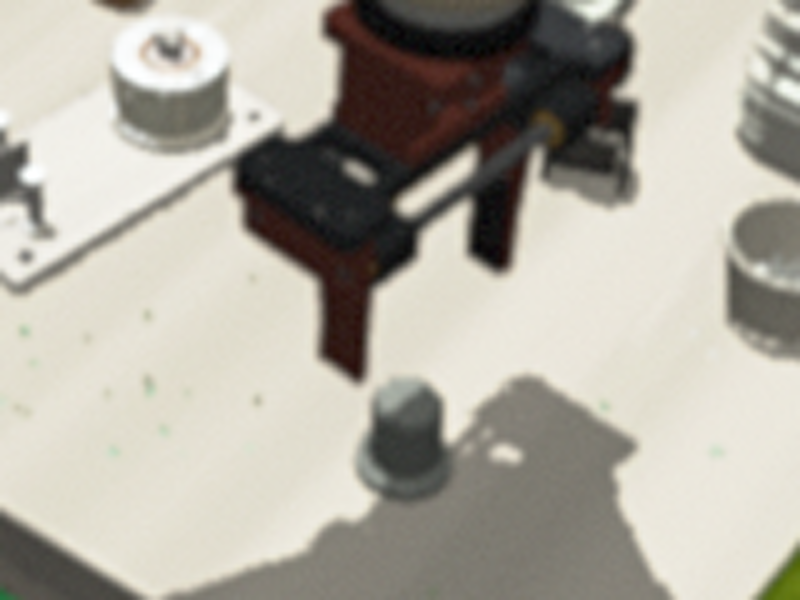

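The roll lies flat on its disc at crop (170,80), stud out; the cap stands below the open fingers at (405,440). Descend, grip, turn, grip again to centre it.

```bash
python3 -m creep '[{"dp":[0.0009,0,0.04],"twist":[0,0,0]},{"dp":[0,0,0.06],"twist":[0,0,0]},{"dp":[0,0,0.045],"twist":[0,0,0]},{"dp":[0,0,0.018],"twist":[0,0,0]},{"dp":[0,0,0],"twist":[0,0,0]},{"dp":[0,0,0],"twist":[0,0,0]},{"dp":[0,0,0],"twist":[0,0,0]},{"dp":[0,0,0],"twist":[0,0,0]},{"dp":[0,0,0],"twist":[0,0,0]},{"dp":[0,0,0],"twist":[0,0,0]}]' 0;python3 -m creep '[{"dp":[0,0,0],"twist":[0,0,0]},{"dp":[0,0,0],"twist":[0,0,0]},{"dp":[0,0,0],"twist":[0,0,0]},{"dp":[0,0,0],"twist":[0,0,0]},{"dp":[0,0,0],"twist":[0,0,0]},{"dp":[0,0,0],"twist":[0,0,0]},{"dp":[0,0,0],"twist":[0,0,0]},{"dp":[0,0,0],"twist":[0,0,0]},{"dp":[0,0,0],"twist":[0,0,0]},{"dp":[0,0,0],"twist":[0,0,0]}]' 1
python3 -m creep '[{"dp":[0,0,0],"twist":[0,0,0]},{"dp":[0,0,0],"twist":[0,0,-1]},{"dp":[0,0,0],"twist":[0,0,-1]},{"dp":[0,0,0],"twist":[0,0,-1]},{"dp":[0,0,0],"twist":[0,0,-1]},{"dp":[0,0,0],"twist":[0,0,-1]},{"dp":[0,0,0],"twist":[0,0,-1]},{"dp":[0,0,0],"twist":[0,0,-1]},{"dp":[0,0,0],"twist":[0,0,-1]},{"dp":[0,0,0],"twist":[0,0,-1]}]' 0;python3 -m creep '[{"dp":[0,0,0],"twist":[0,0,0]},{"dp":[0,0,0],"twist":[0,0,0]},{"dp":[0,0,0],"twist":[0,0,0]},{"dp":[0,0,0],"twist":[0,0,0]},{"dp":[0,0,0],"twist":[0,0,0]},{"dp":[0,0,0],"twist":[0,0,0]},{"dp":[0,0,0],"twist":[0,0,0]},{"dp":[0,0,0],"twist":[0,0,0]},{"dp":[0,0,0],"twist":[0,0,0]},{"dp":[0,0,0],"twist":[0,0,0]}]' 1
```

```text
t: 24.65
eef_pos: [0.453, -0.2061, 0.019]
tcp_rot: [0.0, 0.754, 0.656, 0.0]
contact_force: [-0.1, 0.0, -0.3]
grip_width: 0.998
grip_force: 0.0
t: 25.65
eef_pos: [0.4528, -0.2061, 0.0186]
tcp_rot: [-0.0, 0.755, 0.656, -0.0]
contact_force: [0.6, 0.1, -1.1]
grip_width: 0.382
grip_force: 30.0
t: 26.65
eef_pos: [0.4527, -0.2062, 0.0187]
tcp_rot: [-0.0, 0.176, 0.984, -0.0]
contact_force: [-1.7, -0.4, 0.7]
grip_width: 1.003
grip_force: 0.0
t: 27.65
eef_pos: [0.4528, -0.2061, 0.0186]
tcp_rot: [-0.0, 0.179, 0.984, 0.0]
contact_force: [0.0, 0.1, -0.1]
grip_width: 0.384
grip_force: 30.0
```

```bash
python3 -m creep '[{"dp":[0,0,-0.03],"twist":[0,0,0]},{"dp":[0,0,-0.06],"twist":[0,0,0]},{"dp":[0,0,-0.07],"twist":[0,0,0]},{"dp":[0,0,-0.04],"twist":[0,0,0]},{"dp":[0,0,0],"twist":[0,0,0]},{"dp":[0,0,0],"twist":[0,0,0]},{"dp":[0,0,0],"twist":[0,0,0]},{"dp":[0,0,0],"twist":[0,0,0]},{"dp":[0,0,0],"twist":[0,0,0]},{"dp":[0,0,0],"twist":[0,0,0]}]';python3 -c "
from h import *
to(.5774,.0293,.118)"
```

```text
t: 28.65
eef_pos: [0.4525, -0.206, 0.1181]
tcp_rot: [-0.001, 0.179, 0.984, 0.0]
contact_force: [-0.1, -0.1, -0.5]
grip_width: 0.382
grip_force: 30.0
t 28.65 at [ 0.4525 -0.206   0.1181] total dp [-0.0681  0.5285 -0.    ] rows>= 5.328961741184492 tilt fix twist [-0.001 -0.008  0.   ] ytool [ 0.352  0.936 -0.   ] F [-0.13 -0.07 -0.47] w 0.382 gf 29.99987531133229
```

```bash
python3 -m creep '[{"dp":[-0.0085,0.066,0],"twist":[0,0,0]},{"dp":[-0.0085,0.066,0],"twist":[0,0,0]},{"dp":[-0.0085,0.066,0],"twist":[0,0,0]},{"dp":[-0.0085,0.066,0],"twist":[0,0,0]},{"dp":[-0.0085,0.066,0],"twist":[0,0,0]},{"dp":[-0.0085,0.066,0],"twist":[0,0,0]},{"dp":[-0.0085,0.066,0],"twist":[0,0,0]},{"dp":[-0.0085,0.0665,0],"twist":[0,0,0]},{"dp":[0,0,0],"twist":[0,0,0]},{"dp":[0,0,0],"twist":[0,0,0]}]';python3 - <<'E'
from h import *
to(.5774,.0293,.0906)
im,D=robot.camera("scene");cv2.imwrite("pics/s6.png",im);cv2.imwrite("pics/l.png",cv2.resize(im[130:220,250:370],(800,600),interpolation=2))
E
```

```text
t: 29.65
eef_pos: [0.5774, 0.0297, 0.118]
tcp_rot: [-0.0, 0.178, 0.984, -0.0]
contact_force: [0.3, -0.8, -0.7]
grip_width: 0.383
grip_force: 30.0
t 29.65 at [0.5774 0.0297 0.118 ] total dp [-0.0003 -0.0008  0.0549] rows>= 0.5487866893270085 tilt fix twist [-0.004 -0.005  0.   ] ytool [ 0.35   0.937 -0.001] F [ 0.35 -0.77 -0.75] w 0.383 gf 29.999777656048536
```

View pics/l.png

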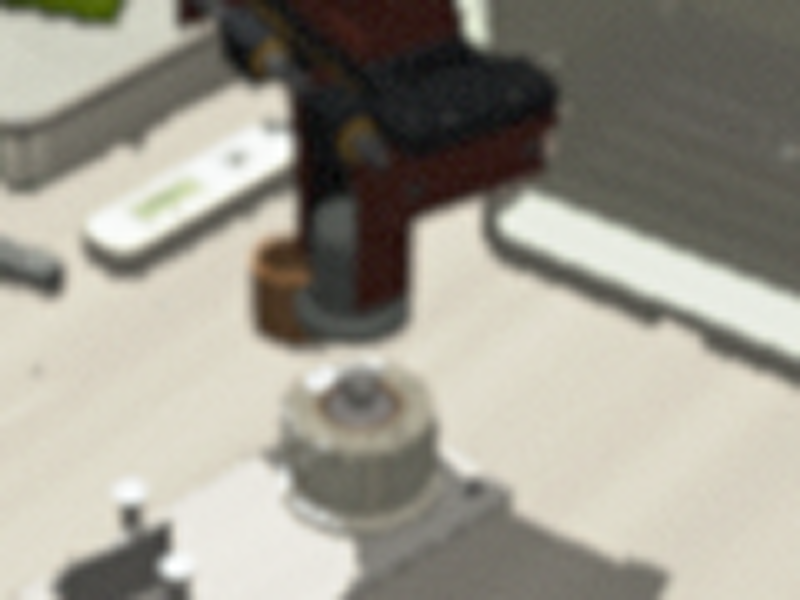

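The cap's flange centre is at crop column 354 against the stud's 358–360. I correct about 1 mm and lower until the stud is in the mouth.

```bash
python3 -m creep '[{"dp":[-0.0015,-0.0016,0],"twist":[0,0,0]},{"dp":[0,0,0.02],"twist":[0,0,0]},{"dp":[0,0,0.025],"twist":[0,0,0]},{"dp":[0,0,0.01],"twist":[0,0,0]},{"dp":[0,0,0.003],"twist":[0,0,0]},{"dp":[0,0,0.003],"twist":[0,0,0]},{"dp":[0,0,0.003],"twist":[0,0,0]},{"dp":[0,0,0.002],"twist":[0,0,0]},{"dp":[0,0,0],"twist":[0,0,0]},{"dp":[0,0,0],"twist":[0,0,0]}]'
```

```text
t: 30.7
eef_pos: [0.5782, 0.0282, 0.0858]
tcp_rot: [0.0, 0.179, 0.984, 0.0]
contact_force: [-0.2, -0.1, -0.6]
grip_width: 0.381
grip_force: 30.0
```

```bash
python3 -m creep '[{"dp":[0,0,0.001],"twist":[0,0,0]},{"dp":[0,0,0.001],"twist":[0,0,0]},{"dp":[0,0,0.001],"twist":[0,0,0]},{"dp":[0,0,0.001],"twist":[0,0,0]},{"dp":[0,0,0.001],"twist":[0,0,0]},{"dp":[0,0,0.001],"twist":[0,0,0]},{"dp":[0,0,0.001],"twist":[0,0,0]},{"dp":[0,0,0],"twist":[0,0,0]},{"dp":[0,0,0],"twist":[0,0,0]},{"dp":[0,0,0],"twist":[0,0,0]}]'
```

```text
t: 31.7
eef_pos: [0.5796, 0.0289, 0.0832]
tcp_rot: [0.002, 0.179, 0.984, 0.001]
contact_force: [2.5, 0.9, 6.2]
grip_width: 0.387
grip_force: 30.0
```

```bash
python3 -m creep '[{"dp":[-0.001,0.0004,0],"twist":[0,0,0]},{"dp":[-0.001,0.0004,0],"twist":[0,0,0]},{"dp":[0,0,0],"twist":[0,0,0]},{"dp":[0,0,0],"twist":[0,0,0]},{"dp":[0,0,0],"twist":[0,0,0]},{"dp":[0,0,0],"twist":[0,0,0]},{"dp":[0,0,0],"twist":[0,0,0]},{"dp":[0,0,0],"twist":[0,0,0]},{"dp":[0,0,0],"twist":[0,0,0]},{"dp":[0,0,0],"twist":[0,0,0]}]'; python3 -m creep '[{"dp":[0,0,0.001],"twist":[0,0,0]},{"dp":[0,0,0.001],"twist":[0,0,0]},{"dp":[0,0,0],"twist":[0,0,0]},{"dp":[0,0,0],"twist":[0,0,0]},{"dp":[0,0,0],"twist":[0,0,0]},{"dp":[0,0,0],"twist":[0,0,0]},{"dp":[0,0,0],"twist":[0,0,0]},{"dp":[0,0,0],"twist":[0,0,0]},{"dp":[0,0,0],"twist":[0,0,0]},{"dp":[0,0,0],"twist":[0,0,0]}]'
```

```text
t: 32.7
eef_pos: [0.5799, 0.0288, 0.0831]
tcp_rot: [0.001, 0.179, 0.984, 0.001]
contact_force: [0.2, 1.4, 7.5]
grip_width: 0.378
grip_force: 30.0
t: 33.7
eef_pos: [0.5802, 0.0288, 0.0826]
tcp_rot: [0.001, 0.179, 0.984, 0.001]
contact_force: [-2.0, 1.1, 12.1]
grip_width: 0.382
grip_force: 30.0
```

```bash
python3 -m creep '[{"dp":[0,0,0.001],"twist":[0,0,0]},{"dp":[0,0,0.001],"twist":[0,0,0]},{"dp":[0,0,0.001],"twist":[0,0,0]},{"dp":[0,0,0.001],"twist":[0,0,0]},{"dp":[0,0,0],"twist":[0,0,0]},{"dp":[0,0,0],"twist":[0,0,0]},{"dp":[0,0,0],"twist":[0,0,0]},{"dp":[0,0,0],"twist":[0,0,0]},{"dp":[0,0,0],"twist":[0,0,0]},{"dp":[0,0,0],"twist":[0,0,0]}]';python3 - <<'E'
from h import *
im,D=robot.camera("scene");cv2.imwrite("pics/s7.png",im);cv2.imwrite("pics/m.png",cv2.resize(im[130:220,250:370],(800,600),interpolation=2))
E
```

```text
t: 34.7
eef_pos: [0.58, 0.0289, 0.0802]
tcp_rot: [0.001, 0.179, 0.984, 0.001]
contact_force: [0.2, 1.1, 7.5]
grip_width: 0.383
grip_force: 30.0
```

View pics/m.png

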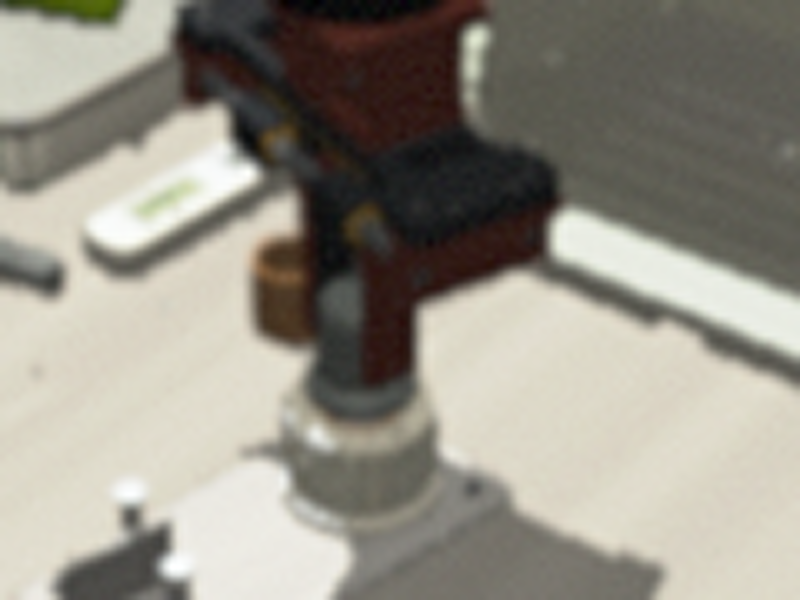

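The cap stands on the stud, centred over the roll (flange 308–415, roll 283–437), and is going down. Continue through the click.

```bash
python3 -m creep '[{"dp":[0,0,0.002],"twist":[0,0,0]},{"dp":[0,0,0.002],"twist":[0,0,0]},{"dp":[0,0,0.002],"twist":[0,0,0]},{"dp":[0,0,0.002],"twist":[0,0,0]},{"dp":[0,0,0.002],"twist":[0,0,0]},{"dp":[0,0,0.002],"twist":[0,0,0]},{"dp":[0,0,0.002],"twist":[0,0,0]},{"dp":[0,0,0],"twist":[0,0,0]},{"dp":[0,0,0],"twist":[0,0,0]},{"dp":[0,0,0],"twist":[0,0,0]}]'
```

```text
t: 35.75
eef_pos: [0.5791, 0.0282, 0.0726]
tcp_rot: [0.0, 0.179, 0.984, 0.0]
contact_force: [-0.6, 1.0, 5.0]
grip_width: 0.386
grip_force: 30.0
```

```bash
python3 -m creep '[{"dp":[0,0,0.001],"twist":[0,0,0]},{"dp":[0,0,0.001],"twist":[0,0,0]},{"dp":[0,0,0],"twist":[0,0,0]},{"dp":[0,0,0],"twist":[0,0,0]},{"dp":[0,0,0],"twist":[0,0,0]},{"dp":[0,0,0],"twist":[0,0,0]},{"dp":[0,0,0],"twist":[0,0,0]},{"dp":[0,0,0],"twist":[0,0,0]},{"dp":[0,0,0],"twist":[0,0,0]},{"dp":[0,0,0],"twist":[0,0,0]}]'
```

```text
t: 36.75
eef_pos: [0.5792, 0.0282, 0.0725]
tcp_rot: [0.0, 0.179, 0.984, 0.0]
contact_force: [-2.7, 1.4, 13.6]
grip_width: 0.383
grip_force: 30.0
```

```bash
python3 -c "
from station import robot
print(robot.close_job())"
```

```text
the job is handed in; nothing more can be done
None
```

The label roll lies flat on the carrier disc and was let go, and the cap is pressed past the click down to the shoulder. I handed the job in after about 37 s with the gripper still pressing down at about 13.6 N, a little above the 10 N asked; the verdict was not shown.

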